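Snap the retaining clip onto the test-wheel spindle

ROBOT

A 6-joint arm with a two-finger parallel gripper is mounted at the origin on the work surface. World frame = base frame: x ahead of the robot, y to its left, z up, the work surface at z = 0. Lengths are in m, angles in rad, forces in N, time in s.
With the tool pointing down it reaches from about 0.35 to 0.975 m from the base axis. Payload 7.1 kg.
Tool frame: the origin (TCP) lies between the finger pads; the fingertips stand 22 mm ahead of it and the grasp point (between the pads) lies 3 mm ahead of it; z points along the fingers, y is the line along which they close (so a half turn about z gives the same grasp; the last joint's range is limited). The gripper opens to 88 mm and grips with 3 to 60 N. Pads are 20 mm wide; open, the fingers measure 115 mm over their backs; the gripper's body (75 mm by 178 mm) begins 61 mm behind the grasp point.
Start: joints at [-1.328, 0.423, 1.63, -0, 1.089, -0.019], TCP at [0.162, -0.604, 0.245] pointing down, gripper open.
Joint ranges: [-3, 3], [-0.9, 2.11], [0.09, 2.58], [-1.31, 4.45], [0.11, 2.69], [-2.54, 2.54]. Speed limits (rad/s): [2.39, 2.39, 3.01, 3.14, 3.14, 3.14].

INTERFACE

Orientations are given as a 3x3 rotation matrix whose columns are the frame's x, y, z axes.
In Python, from bench import r gives the robot as it stands.
- The arm moves only by the tool jog_arm, never from a script. Its argument "series" is a list of rows, each a list of 2 entries, a list of its own where there are three numbers: the shift along the tool's x, y, z as a fraction of full scale, then the turn, a rotation vector about the tool's x, y, z as a fraction of full scale. A call has 1 to 10 rows; each row shifts and turns the commanded pose from where the row before left it, along the tool's axes as they then stand; what a row does not reach is not made up. Full scale, the value 1, is 0.12 m for a shift and 120 degrees for a turn. A row lasts 1/10 s, in which the tool goes at most 50 mm and 8.59 degrees, less where a joint would pass 70% of its speed; a pose out of reach is approached as far as the arm can. A call with a number of a shift or a turn outside -1 to 1 is refused whole. A call with a gripper value outside its range is refused whole. "gripper" is the opening, from -1 (shut) to 1 (fully open), set as the call begins (left out, the last holds). The fingers move at their own pace and stop on an object; "squeeze" is the grip in N (left out, the last holds). Time passes only in rows, so rows that do not move let the fingers close. It gives the time, the measured TCP pose, the force, the opening and the grip force at its end, in the units of the state.
- r.state(): the state, without advancing time (a new reading comes with each control period).
- r.get_image(name): name is "scene" or "top" or "wrist"; returns the picture (400x640x3 uint8, blue, green, red); there is no depth.
- r.camera_params(name): a dict with "fx", "fy", "cx", "cy" (pixels), "R" (3x3) and "t" (3): a world point X has camera coordinates R X + t; the wrist camera has in their place "tool_from_camera" (4x4, takes a point from camera to tool coordinates, whose origin is the TCP and whose axes are the flange's). Camera axes: x right, y down, z forward; pixel columns grow to the right and rows downward; lengths in m; the calibration is good to about 2 mm. A picture is of the moment at which its call begins: read the wrist's pose just before it. camera_params takes no time and is no camera call.
- r.finish_job(): hands the job in; it is judged then, once.
The state is a dict: "t": time; "joints": joint angles; "joint_vel": joint speeds; "effort": joint torques, N m; "ee_pos": TCP position; "tool_rot": TCP orientation; "ft_force": force on the tool from outside, world axes, zero at the start; "ft_torque": the same for the moment, N m; "grip_width": opening from 0.0 (shut) to 1.0 (fully open); "grasp_force": force on a finger pad.
Only numpy, scipy, OpenCV 4.12 (cv2) and the standard library are available. Lean on these libraries where they do the work, as an engineer would, in place of code of your own. Each camera call takes 0.05 s, during which the arm holds its last target. There are 200 camera calls.

TASK

Take the red-handled fork tool off its blue rest and use it to push the orange split clip along the slide, sideways into the spindle's groove, until it snaps in and sits fully home. Then lay the fork back on its rest, the same way round, and let go. Push the clip only with the fork, never with the gripper, and leave the two loose black boxes and the screwdriver where they are.

Things in the scene. Friction and masses are not known exactly. Their poses are not given: they have to be found in the camera images.
- spindle_mid (a point): Groove (diameter 26 mm) of a fixed upright steel spindle, between a collar below and a round head above (38 mm across, top 84 mm above the green bench). This point: on the spindle axis at mid-groove, 58 mm above the bench; clip_mid comes here when the clip is home. +x: the direction the clip is pushed; z up.
- fixture: The fixed fixture carrying the spindle; origin on the bench under the spindle axis, same axes as spindle_mid. A grey nest wheel round the spindle is 168 mm across, top 44 mm above the bench, with four small black boxes up to 64 mm high on its +x half.
- slide_end (a point): Dark steel slide (part of the fixture) that leads the clip to the spindle along +x. This point: middle of its near edge, on its top, 52 mm above the bench, 100 mm before the spindle axis. The flat top runs to 22 mm before the axis, 70 mm wide between side walls 8 mm high.
- clip_mid (a point): Orange split clip lying flat on the slide, mouth towards the spindle, 62 mm long (x), 64 mm wide, 12 mm high. This point: centre of its round seat, half-way up, where the spindle axis is when home. +x points out of the mouth; two sprung jaws end at x = +20 mm. It starts 45 to 65 mm short of home.
- clip_back (a point): Middle of the clip's flat back face, 29 mm behind clip_mid, half-way up. A tail tab 14 mm wide sticks 14 mm out behind it; push on the face on both sides of the tab. Over the last 25 mm the jaws must spread over the groove, which takes a push of under 10 N; they snap shut when nearly home, and the clip then stops hard against the groove.
- fork_grip (a point): Fork tool, 180 mm long, about 0.2 kg, lying level on its rest. This point: middle of its red flat-sided handle's cross-section, the place to grip, near the balance point. The handle is 22 mm wide (y), 24 mm high and runs from x = -55 to +37 mm. +x points to the prongs, z up. A steel neck 14 mm wide, 12 mm high leads on to the fork.
- fork_tip (a point): Point midway between the ends of the two prongs, 125 mm ahead of fork_grip, on the same level, same axes. Prongs are 10 mm wide, 10 mm high, centred at y = +-18 mm, 34 mm long from a 50 mm wide cross bar; the 26 mm gap between them goes round the clip's tail tab.
- rest_seat (a point): Where fork_grip lies (50 mm above the bench) when the fork is on its fixed blue rest, fork +x along this +x. Two notched uprights 12 mm thick: at x = -40 mm for the handle (notch floor 38 mm above the bench, 34 mm wide), at x = +62 mm for the neck (floor 44 mm, 26 mm wide); cheeks 10 mm high. Between them fingers are free down to 10 mm above the bench.
- clip_left (a joint): Left jaw (+y) of the clip: 0 rad closed, about 0.1 rad when spread; springs shut by itself.
- clip_right (a joint): Right jaw (-y) of the clip: 0 rad closed, about 0.1 rad when spread; springs shut by itself.
- jbox_a_mid (a point): Loose black junction box, 90 x 56 x 26 mm with two stubs; its centre. Leave alone.
- jbox_b_mid (a point): Loose black junction box, same as the other; its centre. Leave alone.
- driver_grip (a point): Loose screwdriver lying on the bench beyond the wheel; middle of its handle. Leave alone.
- bin: Fixed yellow open bin, 130 x 100 x 55 mm, with spare clips; origin under its centre. The bin stands on one side of the fixture and the fork rest on the other, either way round.
There are look-alikes about, which are no part of the job. What is meant by the part that bears clip_mid is not grey, and is the larger of those in its own colour.

How it is judged:
By the outcome, as a careful person would: the job done as asked, in the order asked, and still so for the second after the job is handed in, with the robot touching nothing.
It also fails if it takes over 48 s, if anything falls off the work surface, if the arm or the gripper's body presses on something with over 40 N, if the wrist force passes 120 N, or if a joint passes its speed limit or range.

## Working session

There is one attempt and no reset: what is moved stays moved. The work goes in short steps, Python scripts to look and compute and a tool call to move; the robot and the scene stay as the last step left them, time stands still between calls to the robot, and variables do not carry over. Pictures are saved under pics/ and viewed, at most 10 in all, crops included, and the job is handed in when it is done.

Besides the shell and the picture viewer there is one more tool, called after ">>>" as a command line: name --argument value ..., lists and objects as JSON in quotes. jog_arm: Moves the arm, as the interface text tells. Shift numbers are shares of 0.12 m and turn numbers shares of 120 degrees, none past 1 either way. Its arguments: {"type":"object","properties":{"series":{"type":"array","items":{"type":"array"}},"gripper":{"type":"number"},"squeeze":{"type":"number"}},"required":["series"]}

```bash
mkdir -p pics; ls; python3 - <<'E'
from bench import r
import cv2,numpy as np
for n in ("scene","top"):
    cv2.imwrite(f"pics/{n}0.png",r.get_image(n))
    p=r.camera_params(n); print(n,{k:np.round(v,4).tolist() for k,v in p.items()})
s=r.state();print(s['t'],s['ee_pos'],np.round(s['tool_rot'],3).tolist(),s['grip_width'])
print(np.round(r.camera_params("wrist")["tool_from_camera"],4).tolist())
E
```

```text
pics
scene {'fx': 512.4537, 'fy': 512.4537, 'cx': 321.9203, 'cy': 191.7773, 'R': [[0.3065, 0.9517, -0.0165], [0.6847, -0.2325, -0.6908], [-0.6612, 0.2005, -0.7229]], 't': [-0.1892, -0.3581, 1.82]}
top {'fx': 472.5282, 'fy': 472.5282, 'cx': 332.2936, 'cy': 202.6706, 'R': [[-0.0214, -0.9998, 0.006], [-0.9989, 0.0211, -0.0421], [0.042, -0.0069, -0.9991]], 't': [0.0037, 0.6181, 1.0594]}
0.1 [ 0.16164834 -0.60323412  0.24399523] [[0.966, 0.259, -0.0], [0.259, -0.966, 0.001], [0.0, -0.001, -1.0]] 1.0009493903024984
[[0.0011, -0.954, -0.2998, 0.0835], [1.0, 0.0012, -0.0, 0.0005], [0.0004, -0.2998, 0.954, -0.1405], [0.0, 0.0, 0.0, 1.0]]
```

View pics/top0.png

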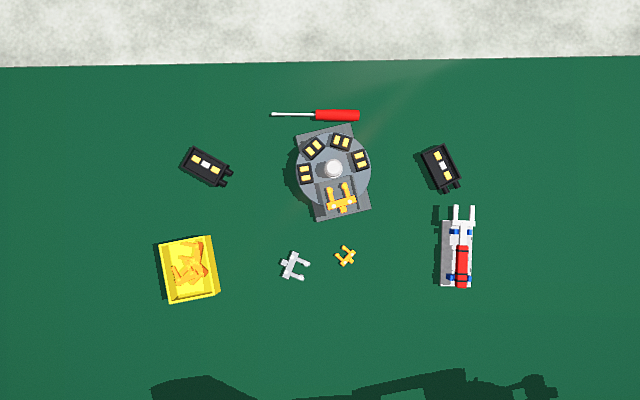

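View pics/scene0.png

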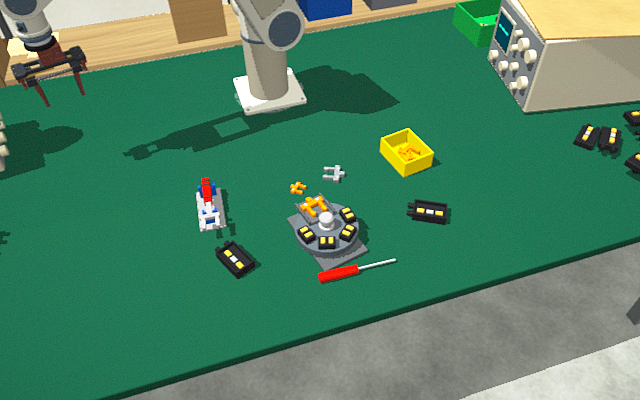

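The top view shows the fork at about (462,245), prongs up (away from the robot). The spindle head is at (333,168), the clip at (341,198) and the bin on the left. The scene view agrees.

```bash
cat > h.py <<'E'
from bench import r
import cv2,numpy as np
def ray(n,uv,z,pose=None):
    p=r.camera_params(n); d=np.array([(uv[0]-p['cx'])/p['fx'],(uv[1]-p['cy'])/p['fy'],1.])
    if n=="wrist":
        T=np.array(p['tool_from_camera']); R,o=pose
        c=R@T[:3,3]+o; w=R@T[:3,:3]@d
    else:
        R=np.array(p['R']); c=-R.T@np.array(p['t']); w=R.T@d
    return c+w*(z-c[2])/w[2]
def mask(im,name):
    h=cv2.cvtColor(im,cv2.COLOR_BGR2HSV); H,S,V=cv2.split(h)
    m={'red':((H<6)|(H>174))&(S>150)&(V>90),'orange':(H>=12)&(H<=24)&(S>120)&(V>120),
       'white':(S<40)&(V>150),'blue':(H>95)&(H<130)&(S>120)&(V>60)}[name]
    return m.astype(np.uint8)*255
def blobs(m,amin=30):
    cs,_=cv2.findContours(m,cv2.RETR_EXTERNAL,cv2.CHAIN_APPROX_NONE)
    return sorted([c for c in cs if cv2.contourArea(c)>amin],key=cv2.contourArea,reverse=True)
E
python3 - <<'E'
from h import *
for n in("top",'scene'):
  im=cv2.imread(f"pics/{n}0.png")
  for c,z in(('red',.062),('orange',.064),('white',.084),('white',.055),('blue',.048)):
    print(n,c,z)
    for b in blobs(mask(im,c),12)[:40]:
        (u,v),(w,h),a=cv2.minAreaRect(b)
        if not(180<u<480 and 90<v<310): continue
        box=cv2.boxPoints(((u,v),(w,h),a))
        P=[ray(n,q,z)[:2] for q in box]
        print('  px',round(u),round(v),'c',np.round(ray(n,(u,v),z)[:2],4),'sides',[round(float(np.linalg.norm(P[i]-P[i-1]))*1000) for i in(1,2)],'dir',np.round((P[1]-P[0])/np.linalg.norm(P[1]-P[0]),3))
im=cv2.imread("pics/top0.png")
a=cv2.resize(im[120:230,280:390],(440,440),interpolation=cv2.INTER_CUBIC)
b=cv2.resize(im[195:305,420:510],(360,440),interpolation=cv2.INTER_CUBIC)
cv2.imwrite("pics/crop1.png",np.hstack([a,b]))
E
```

```text
top red 0.062
  px 337 114 c [ 0.8083 -0.0235] sides [96, 24] dir [-0.02 -1.  ]
  px 461 262 c [ 0.4815 -0.2844] sides [46, 24] dir [ 0.994 -0.109]
  px 460 284 c [ 0.4338 -0.2814] sides [24, 11] dir [-0.022 -1.   ]
  px 460 278 c [ 0.4488 -0.2819] sides [24, 11] dir [-0.022 -1.   ]
  px 462 247 c [ 0.5142 -0.2862] sides [24, 9] dir [-0.022 -1.   ]
top orange 0.064
  px 188 263 c [0.4931 0.3032] sides [77, 93] dir [ 0.168 -0.986]
  px 342 253 c [ 0.5075 -0.0282] sides [29, 21] dir [ 0.69  -0.724]
  px 343 205 c [ 0.6096 -0.0317] sides [29, 20] dir [ 0.274 -0.962]
top white 0.084
  px 336 179 c [ 0.6647 -0.0181] sides [156, 148] dir [ 0.266 -0.964]
  px 458 239 c [ 0.5321 -0.2723] sides [148, 66] dir [ 0.996 -0.087]
  px 294 266 c [0.4832 0.0747] sides [58, 57] dir [ 0.935 -0.354]
  px 454 254 c [ 0.5021 -0.2627] sides [19, 82] dir [-0.021 -1.   ]
  px 446 256 c [ 0.498  -0.2459] sides [61, 18] dir [ 0.997 -0.073]
  px 326 135 c [0.7591 0.0019] sides [29, 24] dir [ 0.695 -0.719]
  px 293 114 c [0.8072 0.0719] sides [5, 92] dir [ 0.999 -0.043]
  px 354 208 c [ 0.6038 -0.0547] sides [69
[... 3175 characters left out ...]
 59] dir [-0.921  0.39 ]
  px 377 263 c [0.8508 0.0636] sides [94, 7] dir [0.041 0.999]
  px 299 220 c [ 0.6605 -0.0757] sides [35, 40] dir [-0.059  0.998]
  px 335 206 c [0.6431 0.0304] sides [26, 32] dir [-0.654  0.757]
  px 312 246 c [ 0.7496 -0.0689] sides [28, 28] dir [0.319 0.948]
  px 233 258 c [ 0.7268 -0.2618] sides [13, 19] dir [-0.606  0.795]
  px 344 244 c [0.772  0.0073] sides [17, 22] dir [0.319 0.948]
  px 430 211 c [0.7395 0.2578] sides [18, 14] dir [0.321 0.947]
scene blue 0.048
  px 213 189 c [ 0.4669 -0.2689] sides [13, 51] dir [0.068 0.998]
  px 200 191 c [ 0.464  -0.3032] sides [10, 51] dir [-0.195  0.981]
  px 210 221 c [ 0.5826 -0.2957] sides [22, 12] dir [0.103 0.995]
```

View pics/crop1.png

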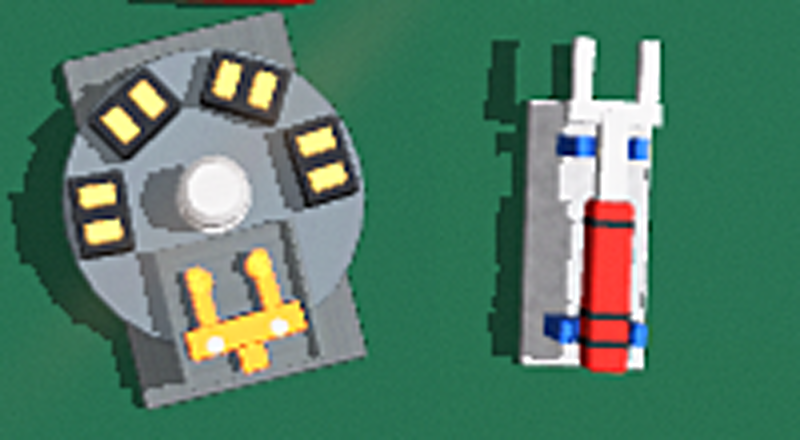

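Crop: spindle head at top-image (333.5,168). Clip mouth points to it, slide yaw about 13°. The fork's prongs end at about (455.7,204.5) and (472.5,205). Next I'll look at the fixture from near.

>>> jog_arm --series '[[[0.3, -0.22, 0], [0, 0, 0]], [[0.3, -0.22, 0], [0, 0, 0]], [[0.3, -0.22, 0], [0, 0, 0]], [[0.3, -0.22, 0], [0, 0, 0]], [[0.3, -0.22, 0], [0, 0, 0]], [[0.3, -0.22, 0], [0, 0, 0]], [[0.3, -0.22, 0], [0, 0, 0]], [[0.3, -0.22, 0], [0, 0, 0]], [[0.3, -0.22, 0], [0, 0, 0]], [[0.3, -0.22, 0], [0, 0, 0]]]' --gripper 1

```text
t: 1.1
ee_pos: [0.4419, -0.2538, 0.2446]
tool_rot: [[0.966, 0.259, -0.0], [0.259, -0.966, 0.0], [-0.0, -0.0, -1.0]]
ft_force: [0.2, -0.7, -0.1]
grip_width: 1.0
grasp_force: 0.0
```

>>> jog_arm --series '[[[0.3, -0.22, 0], [0, 0, 0]], [[0.3, -0.22, 0], [0, 0, 0]], [[0.3, -0.22, 0], [0, 0, 0]], [[0.3, -0.22, 0], [0, 0, 0]], [[0.3, -0.22, 0], [0, 0, 0]], [[0.3, -0.22, 0], [0, 0, 0]], [[0, 0, 0], [0, 0, 0]], [[0, 0, 0], [0, 0, 0]], [[0, 0, 0], [0, 0, 0]]]'

```text
t: 2.0
ee_pos: [0.6079, -0.0473, 0.2442]
tool_rot: [[0.966, 0.258, -0.001], [0.258, -0.966, -0.0], [-0.001, -0.0, -1.0]]
ft_force: [-0.3, -0.8, -0.5]
grip_width: 0.999
grasp_force: 0.0
```

```bash
python3 - <<'E'
from h import *
s=r.state(); im=r.get_image("wrist"); cv2.imwrite("pics/w1.png",im)
print(s['t'],s['ee_pos'],np.round(s['tool_rot'],4).tolist(),s['ft_force'])
np.savez("w1.npz",R=s['tool_rot'],p=s['ee_pos'])
print(r.camera_params("wrist")['fx'])
E
```

```text
2.0 [ 0.6078527  -0.04731601  0.24422372] [[0.966, 0.2584, -0.0014], [0.2584, -0.966, -0.0001], [-0.0014, -0.0002, -1.0]] [-0.32785617 -0.83058407 -0.50382753]
298.4540715657326
```

View pics/w1.png

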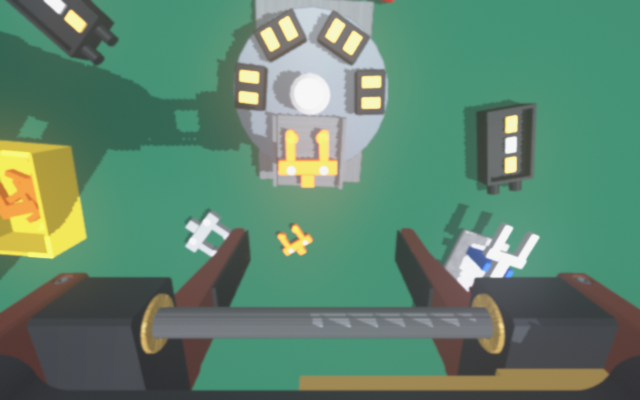

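The wrist view shows the head at (310,94), the clip at (307,158) with its tail at (307,182), slide walls at x≈275–342, and the fork on the right.

```bash
python3 - <<'E'
from h import *
d=np.load("w1.npz"); pose=(d['R'],d['p'])
im=cv2.imread("pics/w1.png")
# head
g=cv2.cvtColor(im,cv2.COLOR_BGR2GRAY); m=((g>215)).astype(np.uint8)*255; m[:60]=0;m[125:]=0;m[:,:280]=0;m[:,345:]=0
b=blobs(m)[0]; (u,v),rad=cv2.minEnclosingCircle(b); print('head',u,v,rad,ray('wrist',(u,v),.084,pose))
print('head top view',ray('top',(333.5,168.25),.084))
# clip
o=mask(im,'orange'); o[:120]=0; o[195:]=0; o[:,:270]=0;o[:,345:]=0
o=cv2.morphologyEx(o,cv2.MORPH_CLOSE,np.ones((5,5)))
b=blobs(o)[0]; pts=np.array([ray('wrist',q,.064,pose)[:2] for q in b[:,0].astype(float)])
for w in (12,14,16):
  a=np.radians(w); X=np.array([np.cos(a),np.sin(a)]);Y=np.array([-X[1],X[0]])
  print('yaw',w,'x',(pts@X).min(),(pts@X).max(),'y',(pts@Y).min(),(pts@Y).max())
hull=np.float32(pts); c,sz,an=cv2.minAreaRect(hull*1000); print('clip rect',c,sz,an)
# slide/base edges: long line segments near the fixture
l=cv2.createLineSegmentDetector().detect(cv2.GaussianBlur(g,(3,3),0))[0][:,0]
for x1,y1,x2,y2 in l:
  if 245<min(x1,x2) and max(x1,x2)<385 and max(y1,y2)<200 and np.hypot(x2-x1,y2-y1)>28:
    P=ray('wrist',(x1,y1),.055,pose);Q=ray('wrist',(x2,y2),.055,pose);v=(Q-P)[:2]
    print(np.round([x1,y1,x2,y2]),'len',round(np.hypot(*v)*1000),'ang mod90',round(np.degrees(np.arctan2(v[1],v[0]))%90,1))
# fork from top view
for q in((462.5,245.5),(461.25,288)): print('handle end',ray('top',q,.062))
for q in((455.75,204.5),(472.5,205)): print('prong end',ray('top',q,.055))
im=cv2.imread("pics/scene0.png"); b=[b for b in blobs(mask(im,'red')) if cv2.boundingRect(b)[0]<250][0]
c,s,a=cv2.minAreaRect(b);print('scene handle box',[np.round(ray('scene',q,.062)[:2],3) for q in cv2.boxPoints((c,s,a))])
E
```

```text
head 310.4038391113281 93.44230651855469 20.8044376373291 [ 0.69182247 -0.01356665  0.084     ]
head top view [ 0.6881751  -0.01306481  0.084     ]
yaw 12 x 0.5747515465045382 0.5903659757654799 y -0.16374492177943284 -0.14392242932955582
yaw 14 x 0.5691310145357745 0.5842917254065058 y -0.18424864822182063 -0.16440141996487215
yaw 16 x 0.5626312452308139 0.5778361466432527 y -0.2045278960676787 -0.1846801127940587
clip rect (601.7307739257812, -29.773784637451172) (14.916051864624023, 19.850542068481445) 15.046069145202637
[306.  41. 271.  62.] len 41 ang mod90 42.8
[350.  66. 310.  40.] len 48 ang mod90 74.8
[267.  69. 265. 111.] len 41 ang mod90 8.9
[285. 128. 286. 159.] len 34 ang mod90 14.9
[384. 114. 356. 115.] len 31 ang mod90 17.3
[370.  37. 352.  66.] len 31 ang mod90 72.2
[292.   7. 307.  38.] len 30 ang mod90 42.1
[344.  69. 384.  68.] len 41 ang mod90 15.3
[315.  39. 332.   8.] len 31 ang mod90 72.6
[302. 188. 333. 186.] len 36 ang mod90 18.3
[336. 172. 336. 118.] len 59 ang mod90 15.3
[333.   9. 369.  36.] len 42 ang mod90 72.2
[385.  72. 383. 111.] len 38 ang mod90 16.5
[359. 154. 377. 132.] len 30 ang mod90 66.9
[371.  36. 373.   4.] len 27 ang mod90 13.8
[343. 119. 340. 174.] len 61 ang mod90 12.7
[359. 180. 361. 152.] len 33 ang mod90 12.2
[353. 109. 353.  73.] len 36 ang mod90 16.8
[328.   8. 297.   7.] len 30 ang mod90 13.4
handle end [ 0.51738048 -0.28844168  0.062     ]
handle end [ 0.42625145 -0.28273773  0.062     ]
prong end [ 0.60654571 -0.27858584  0.055     ]
prong end [ 0.60467947 -0.31518335  0.055     ]
scene handle box [array([ 0.428, -0.295]), array([ 0.43 , -0.273]), array([ 0.526, -0.279]), array([ 0.524, -0.3  ])]
```

>>> jog_arm --series '[[[-0.219, 0.237, 0], [0, 0, 0]], [[-0.219, 0.237, 0], [0, 0, 0]], [[-0.219, 0.237, 0], [0, 0, 0]], [[-0.219, 0.237, 0], [0, 0, 0]], [[-0.219, 0.237, 0], [0, 0, 0]], [[-0.219, 0.237, 0], [0, 0, 0]], [[-0.219, 0.237, 0], [0, 0, 0]], [[0, 0, 0], [0, 0, 0.053]], [[0, 0, 0], [0, 0, 0.053]], [[0, 0, 0], [0, 0, 0.053]]]'

```text
t: 3.05
ee_pos: [0.481, -0.2879, 0.2449]
tool_rot: [[0.997, -0.079, -0.0], [-0.079, -0.997, -0.0], [-0.0, 0.0, -1.0]]
ft_force: [-0.3, 0.2, -0.7]
grip_width: 1.001
grasp_force: 0.0
```

>>> jog_arm --series '[[[0, 0, 0], [0, 0, 0]], [[0, 0, 0], [0, 0, 0]], [[0, 0, 0], [0, 0, 0]]]'

```text
t: 3.35
ee_pos: [0.4823, -0.2868, 0.2448]
tool_rot: [[0.998, -0.07, 0.0], [-0.07, -0.998, -0.0], [0.0, 0.0, -1.0]]
ft_force: [0.2, -0.2, -0.0]
grip_width: 0.995
grasp_force: 0.0
```

```bash
python3 - <<'E'
from h import *
s=r.state(); im=r.get_image("wrist"); cv2.imwrite("pics/w2.png",im)
pose=(np.array(s['tool_rot']),np.array(s['ee_pos'])); print(s['t'],pose[1],np.round(pose[0],4).tolist())
np.savez("w2.npz",R=pose[0],p=pose[1])
m=mask(im,'red'); m=cv2.morphologyEx(m,cv2.MORPH_CLOSE,np.ones((9,9)))
for b in blobs(m,200)[:4]:
  c,sz,a=cv2.minAreaRect(b);print(c,sz,a,[np.round(ray('wrist',q,.062,pose)[:2],4).tolist() for q in cv2.boxPoints((c,sz,a))],np.round(ray('wrist',c,.062,pose),4))
E
```

```text
3.35 [ 0.48225049 -0.28677464  0.24477233] [[0.9976, -0.0696, 0.0], [-0.0696, -0.9976, -0.0001], [0.0, 0.0, -1.0]]
(323.5, 200.0) (17.0, 46.0) 0.0 [[0.4299, -0.275], [0.4852, -0.2792], [0.4839, -0.2981], [0.4285, -0.2948]] [ 0.4575 -0.2868  0.062 ]
```

View pics/w2.png

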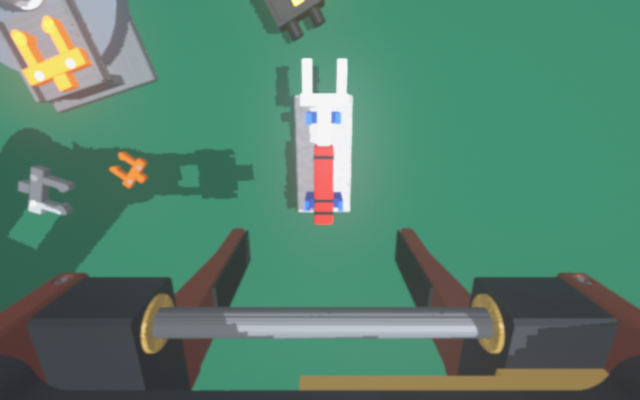

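Fork centred under the tool (handle column 323, rows 147–223; prongs at 307/342). Descending.

>>> jog_arm --series '[[[0.01, 0.008, 0.35], [0, 0, 0]], [[0, 0, 0.35], [0, 0, 0]], [[0, 0, 0.35], [0, 0, 0]], [[0, 0, 0.35], [0, 0, 0]], [[0, 0, 0.1], [0, 0, 0]], [[0, 0, 0.1], [0, 0, 0]], [[0, 0, 0], [0, 0, 0]], [[0, 0, 0], [0, 0, 0]]]'

```text
t: 4.2
ee_pos: [0.4848, -0.2881, 0.0541]
tool_rot: [[0.997, -0.071, 0.002], [-0.071, -0.997, -0.001], [0.002, 0.001, -1.0]]
ft_force: [-0.3, 0.1, 0.5]
grip_width: 1.001
grasp_force: 0.0
```

>>> jog_arm --series '[[[0, 0, 0], [0, 0, 0]], [[0, 0, 0], [0, 0, 0]], [[0, 0, 0], [0, 0, 0]], [[0, 0, 0], [0, 0, 0]], [[0, 0, 0], [0, 0, 0]], [[0, 0, 0], [0, 0, 0]], [[0, 0, 0], [0, 0, 0]], [[0, 0, 0], [0, 0, 0]]]' --gripper -1 --squeeze 35

```text
t: 5.0
ee_pos: [0.4838, -0.2875, 0.0526]
tool_rot: [[0.997, -0.071, -0.0], [-0.071, -0.997, 0.0], [-0.0, -0.0, -1.0]]
ft_force: [-0.4, -0.2, -0.0]
grip_width: 0.311
grasp_force: 0.0
```

>>> jog_arm --series '[[[0, 0, 0], [0, 0, 0]], [[0, 0, 0], [0, 0, 0]], [[0, 0, 0], [0, 0, 0]], [[0, 0, 0], [0, 0, 0]]]'

```text
t: 5.4
ee_pos: [0.4838, -0.2876, 0.0526]
tool_rot: [[0.997, -0.071, -0.0], [-0.071, -0.997, 0.0], [-0.0, -0.0, -1.0]]
ft_force: [-0.0, -0.6, -1.8]
grip_width: 0.247
grasp_force: 35.0
```

>>> jog_arm --series '[[[0, 0, -0.1], [0, 0, 0]], [[0, 0, -0.2], [0, 0, 0]], [[0, 0, -0.3], [0, 0, 0]], [[0, 0, -0.2], [0, 0, 0]], [[0, 0, 0], [0, 0, 0]], [[0, 0, 0], [0, 0, 0]], [[0, 0, 0], [0, 0, 0]]]'

```text
t: 6.1
ee_pos: [0.4829, -0.287, 0.1476]
tool_rot: [[0.997, -0.071, -0.002], [-0.071, -0.997, 0.001], [-0.002, -0.001, -1.0]]
ft_force: [-0.5, -0.4, -2.2]
grip_width: 0.247
grasp_force: 35.0
```

Fork is lifted. Refining the push axis from the clip in the earlier wrist and top pictures.

```bash
python3 - <<'E'
from h import *
d=np.load("w1.npz"); pose=(d['R'],d['p']); S=np.array([.690,-.0133])
for n,f,bx,ps in(('wrist','w1',(272,125,342,192),pose),('top','top0',(322,178,362,216),None)):
  im=cv2.imread(f"pics/{f}.png").astype(int); m=((im[...,2]-im[...,0])>70).astype(np.uint8)*255
  k=np.zeros_like(m);k[bx[1]:bx[3],bx[0]:bx[2]]=1;m*=k
  b=blobs(m,20); print(n,[cv2.contourArea(x) for x in b])
  pts=np.array([ray(n,q,.064,ps)[:2] for q in np.argwhere(m)[:,::-1].astype(float)])
  for w in(12,14,16):
    a=np.radians(w);X=np.array([np.cos(a),np.sin(a)]);Y=np.array([-X[1],X[0]]);q=np.c_[(pts-S)@X,(pts-S)@Y]*1000
    x0=q[:,0].min(); t=q[q[:,0]<x0+9]; j=q[q[:,0]>q[:,0].max()-20]; mid=q[(q[:,0]>x0+16)&(q[:,0]<x0+26)]
    print(w,'x',q[:,0].min().round(1),q[:,0].max().round(1),'tail y',(t[:,1].min()+t[:,1].max())/2,'body y',mid[:,1].min(),mid[:,1].max(),'jaws y',(j[:,1].min()+j[:,1].max())/2)
E
```

```text
wrist [1543.5]
12 x -97.3 -32.5 tail y 0.28449057073796036 body y -32.26302443171762 33.828009830789455 jaws y 2.4438206488399175
14 x -97.1 -33.0 tail y 3.514445182017916 body y -29.47793467613406 36.48865681037999 jaws y 4.1686663742321155
16 x -96.9 -32.9 tail y 6.688481274347118 body y -26.675770200854313 39.15441419974279 jaws y 5.94756796499434
top [341.0]
12 x -97.7 -33.3 tail y 0.4055290319013114 body y -31.6884064198468 33.940992698819535 jaws y 2.60450052886903
14 x -97.4 -33.8 tail y 3.591970214682974 body y -28.956137634357244 36.48352409623264 jaws y 4.141735641634687
16 x -97.0 -34.2 tail y 6.774035135058637 body y -26.188590255511304 38.83498488322391 jaws y 5.8500402762790475
```

>>> jog_arm --series '[[[-0.064, -0.299, 0], [0, 0, 0]], [[-0.064, -0.299, 0], [0, 0, 0]], [[-0.064, -0.299, 0], [0, 0, 0]], [[-0.064, -0.299, 0], [0, 0, 0]], [[-0.064, -0.299, 0], [0, 0, 0]], [[-0.064, -0.299, 0], [0, 0, 0]], [[0, 0, 0], [0, 0, -0.049]], [[0, 0, 0], [0, 0, -0.049]], [[0, 0, 0], [0, 0, -0.049]], [[0, 0, 0], [0, 0, 0]]]'

```text
t: 7.1
ee_pos: [0.4523, -0.0692, 0.1475]
tool_rot: [[0.972, 0.236, -0.003], [0.236, -0.972, 0.0], [-0.002, -0.001, -1.0]]
ft_force: [-0.9, -0.7, -1.8]
grip_width: 0.252
grasp_force: 35.0
```

>>> jog_arm --series '[[[0, 0, 0.2], [0, 0, 0]], [[0, 0, 0.2], [0, 0, 0]], [[0, 0, 0.1], [0, 0, 0]], [[0, 0, 0], [0, 0, 0]], [[0, 0, 0], [0, 0, 0]], [[0, 0, 0], [0, 0, 0]], [[0, 0, 0], [0, 0, 0]]]'

```text
t: 7.8
ee_pos: [0.4538, -0.0697, 0.0895]
tool_rot: [[0.972, 0.234, 0.002], [0.234, -0.972, -0.0], [0.001, 0.001, -1.0]]
ft_force: [-0.2, -0.4, -1.7]
grip_width: 0.249
grasp_force: 35.0
```

```bash
python3 - <<'E'
from h import *
s=r.state(); im=r.get_image("wrist"); im2=r.get_image("top"); np.savez("w3.npz",R=s['tool_rot'],p=s['ee_pos'])
print(s['t'],s['ee_pos'],np.round(s['tool_rot'],4).tolist(),np.round(s['joints'],2))
a=cv2.resize(im2[150:270,300:400],(400,480),interpolation=cv2.INTER_CUBIC)
b=cv2.resize(im[:240,200:440],(400,400)); b=cv2.copyMakeBorder(b,0,80,0,0,0)
cv2.imwrite("pics/c3.png",np.hstack([a,b]));cv2.imwrite("pics/w3.png",im);cv2.imwrite("pics/t3.png",im2)
E
```

```text
7.8 [ 0.45375462 -0.06967147  0.08948719] [[0.9722, 0.2341, 0.0016], [0.2341, -0.9722, -0.0003], [0.0015, 0.0007, -1.0]] [-0.18  0.45  2.08  0.    0.61  1.16]
```

View pics/c3.png

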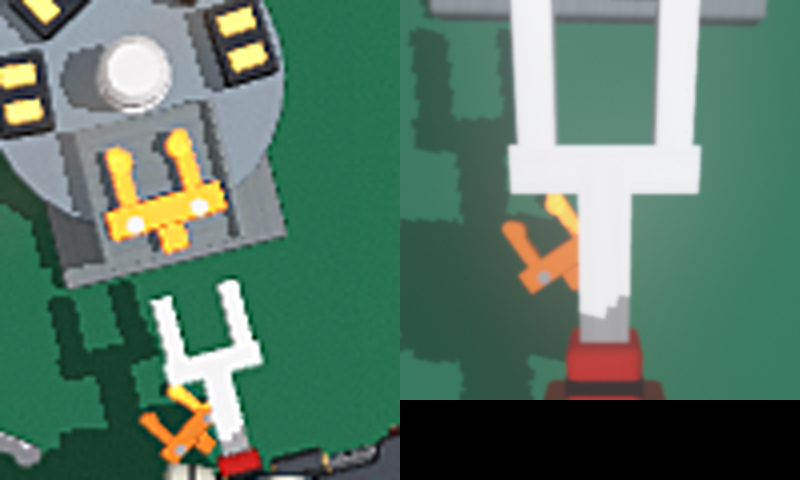

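The top crop has the prongs at (160,298) and (232,284), about 3 mm right of the slide axis. The wrist view agrees. I'll shift left and lower to push height.

>>> jog_arm --series '[[[0, -0.028, 0.1], [0, 0, 0]], [[0, 0, 0.125], [0, 0, 0]], [[0, 0, 0], [0, 0, 0]], [[0, 0, 0], [0, 0, 0]], [[0, 0, 0], [0, 0, 0]], [[0, 0, 0], [0, 0, 0]]]'

```text
t: 8.5
ee_pos: [0.4527, -0.0663, 0.0621]
tool_rot: [[0.972, 0.234, 0.001], [0.234, -0.972, -0.0], [0.001, 0.0, -1.0]]
ft_force: [0.2, 0.1, -1.5]
grip_width: 0.249
grasp_force: 35.0
```

>>> jog_arm --series '[[[0.08, 0, 0], [0, 0, 0]], [[0.08, 0, 0], [0, 0, 0]], [[0, 0, 0], [0, 0, 0]], [[0, 0, 0], [0, 0, 0]], [[0, 0, 0], [0, 0, 0]]]'

```text
t: 9.0
ee_pos: [0.4707, -0.0617, 0.0616]
tool_rot: [[0.972, 0.235, -0.001], [0.235, -0.972, 0.0], [-0.001, -0.0, -1.0]]
ft_force: [0.3, -0.7, -1.8]
grip_width: 0.247
grasp_force: 35.0
```

```bash
python3 - <<'E'
from h import *
s=r.state(); im=r.get_image("wrist"); im2=r.get_image("top")
print(s['t'],s['ee_pos'],s['ft_force'])
a=cv2.resize(im2[150:250,300:400],(480,480),interpolation=cv2.INTER_CUBIC)
b=cv2.resize(im[:240,240:400],(320,480))
cv2.imwrite("pics/c4.png",np.hstack([a,b]));cv2.imwrite("pics/t4.png",im2)
E
```

```text
9.0 [ 0.47072222 -0.06167944  0.06158204] [ 0.31695272 -0.73583806 -1.84745467]
```

View pics/c4.png

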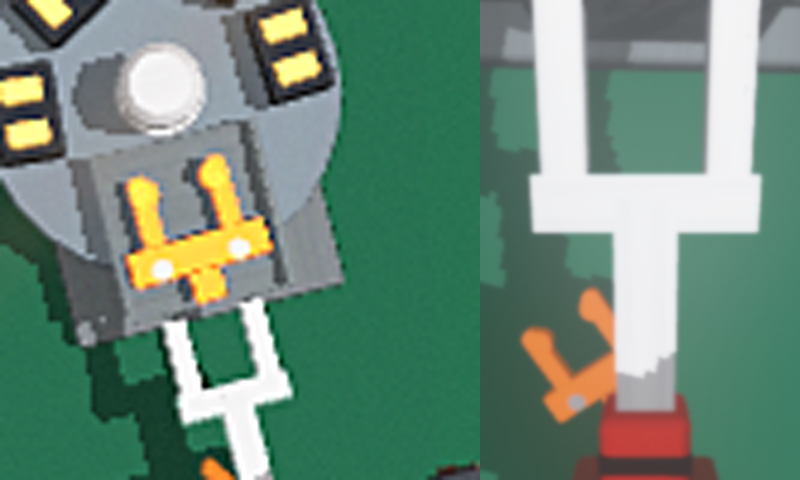

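The prong mid (214,312) lies on the head–tail line with the tail at (210,300), so the gap straddles the tab. Pushing.

>>> jog_arm --series '[[[0.05, 0, 0], [0, 0, 0]], [[0.05, 0, 0], [0, 0, 0]], [[0.05, 0, 0], [0, 0, 0]], [[0.05, 0, 0], [0, 0, 0]], [[0.05, 0, 0], [0, 0, 0]], [[0.05, 0, 0], [0, 0, 0]], [[0.05, 0, 0], [0, 0, 0]], [[0, 0, 0], [0, 0, 0]]]'

```text
t: 9.9
ee_pos: [0.513, -0.0518, 0.0618]
tool_rot: [[0.972, 0.235, 0.001], [0.235, -0.972, -0.0], [0.001, 0.0, -1.0]]
ft_force: [-0.6, 0.4, -1.3]
grip_width: 0.25
grasp_force: 35.0
```

>>> jog_arm --series '[[[0.02, 0, 0], [0, 0, 0]], [[0.02, 0, 0], [0, 0, 0]], [[0.02, 0, 0], [0, 0, 0]], [[0.02, 0, 0], [0, 0, 0]], [[0, 0, 0], [0, 0, 0]]]'

```text
t: 10.4
ee_pos: [0.5214, -0.0497, 0.0617]
tool_rot: [[0.972, 0.234, 0.0], [0.234, -0.972, -0.0], [0.0, 0.0, -1.0]]
ft_force: [0.2, 0.3, -1.6]
grip_width: 0.249
grasp_force: 35.0
```

```bash
python3 - <<'E'
from h import *
s=r.state(); im2=r.get_image("top"); sc=r.get_image("scene")
print(s['t'],s['ee_pos'],s['ft_force'])
a=cv2.resize(im2[140:230,295:385],(450,450),interpolation=cv2.INTER_CUBIC)
b=cv2.resize(sc[185:260,285:360],(350,350),interpolation=cv2.INTER_CUBIC); b=cv2.copyMakeBorder(b,0,100,0,0,0)
cv2.imwrite("pics/c5.png",np.hstack([a,b]))
E
```

```text
10.4 [ 0.52139133 -0.04965632  0.06166541] [ 0.17799815  0.31028276 -1.64036378]
```

View pics/c5.png

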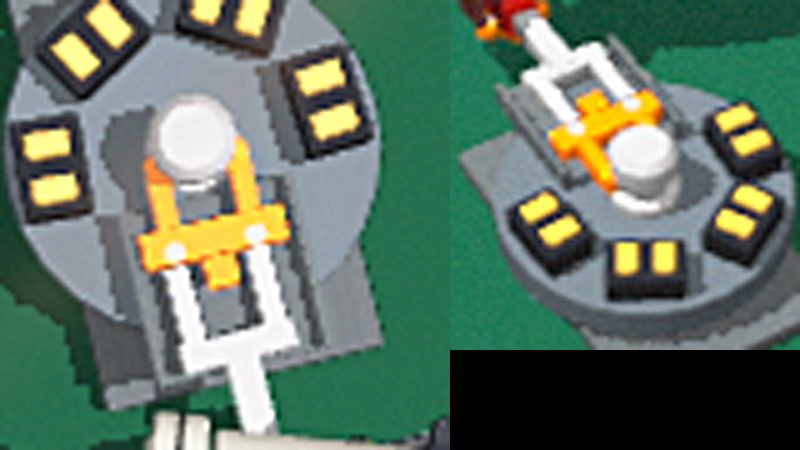

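The prongs straddle the tab (220,270) on both sides and the jaws are entering the groove. Continue slowly.

>>> jog_arm --series '[[[0.02, 0, 0], [0, 0, 0]], [[0.02, 0, 0], [0, 0, 0]], [[0.02, 0, 0], [0, 0, 0]], [[0, 0, 0], [0, 0, 0]]]'

```text
t: 10.9
ee_pos: [0.5256, -0.0481, 0.0611]
tool_rot: [[0.972, 0.234, -0.005], [0.234, -0.972, 0.0], [-0.005, -0.001, -1.0]]
ft_force: [-7.4, -3.3, 1.1]
grip_width: 0.245
grasp_force: 35.0
```

>>> jog_arm --series '[[[0.01, 0, 0], [0, 0, 0]], [[0.01, 0, 0], [0, 0, 0]], [[0.01, 0, 0], [0, 0, 0]], [[0, 0, 0], [0, 0, 0]]]'

```text
t: 11.3
ee_pos: [0.5289, -0.0473, 0.0611]
tool_rot: [[0.972, 0.234, -0.006], [0.234, -0.972, 0.0], [-0.005, -0.002, -1.0]]
ft_force: [-7.9, -4.0, 1.4]
grip_width: 0.248
grasp_force: 35.0
```

>>> jog_arm --series '[[[0.01, 0, 0], [0, 0, 0]], [[0.01, 0, 0], [0, 0, 0]], [[0, 0, 0], [0, 0, 0]]]'

```text
t: 11.6
ee_pos: [0.5322, -0.0468, 0.0612]
tool_rot: [[0.972, 0.234, -0.004], [0.234, -0.972, 0.0], [-0.004, -0.001, -1.0]]
ft_force: [-4.3, -1.8, -0.5]
grip_width: 0.245
grasp_force: 35.0
```

>>> jog_arm --series '[[[0.01, 0, 0], [0, 0, 0]], [[0.01, 0, 0], [0, 0, 0]], [[0, 0, 0], [0, 0, 0]]]'

```text
t: 11.9
ee_pos: [0.5363, -0.0461, 0.0616]
tool_rot: [[0.972, 0.234, -0.0], [0.234, -0.972, 0.0], [-0.0, -0.0, -1.0]]
ft_force: [-0.9, -1.9, -3.1]
grip_width: 0.25
grasp_force: 35.0
```

The push rose to about 8 N and then dropped: the snap. Push on gently to the hard stop.

>>> jog_arm --series '[[[0.01, 0, 0], [0, 0, 0]], [[0.01, 0, 0], [0, 0, 0]], [[0, 0, 0], [0, 0, 0]]]'

```text
t: 12.2
ee_pos: [0.5395, -0.0453, 0.0619]
tool_rot: [[0.972, 0.235, 0.001], [0.235, -0.972, -0.0], [0.001, 0.0, -1.0]]
ft_force: [-0.1, 0.4, -1.6]
grip_width: 0.247
grasp_force: 35.0
```

>>> jog_arm --series '[[[0.01, 0, 0], [0, 0, 0]], [[0, 0, 0], [0, 0, 0]]]'

```text
t: 12.4
ee_pos: [0.5403, -0.0451, 0.0618]
tool_rot: [[0.972, 0.235, 0.001], [0.235, -0.972, -0.0], [0.001, 0.0, -1.0]]
ft_force: [-0.7, 0.3, -1.8]
grip_width: 0.249
grasp_force: 35.0
```

>>> jog_arm --series '[[[0.01, 0, 0], [0, 0, 0]], [[0, 0, 0], [0, 0, 0]]]'

```text
t: 12.6
ee_pos: [0.5412, -0.0448, 0.0617]
tool_rot: [[0.972, 0.235, 0.0], [0.235, -0.972, 0.0], [0.0, 0.0, -1.0]]
ft_force: [0.7, 0.5, -2.6]
grip_width: 0.244
grasp_force: 35.0
```

>>> jog_arm --series '[[[0.01, 0, 0], [0, 0, 0]], [[0.01, 0, 0], [0, 0, 0]], [[0, 0, 0], [0, 0, 0]]]'

```text
t: 12.9
ee_pos: [0.5426, -0.0444, 0.0615]
tool_rot: [[0.972, 0.234, -0.002], [0.234, -0.972, 0.0], [-0.002, -0.0, -1.0]]
ft_force: [-3.8, -2.5, -0.6]
grip_width: 0.248
grasp_force: 35.0
```

>>> jog_arm --series '[[[0.01, 0, 0], [0, 0, 0]], [[0, 0, 0], [0, 0, 0]]]'

```text
t: 13.1
ee_pos: [0.5427, -0.0442, 0.0613]
tool_rot: [[0.972, 0.234, -0.004], [0.234, -0.972, 0.0], [-0.004, -0.001, -1.0]]
ft_force: [-7.4, -3.7, 1.4]
grip_width: 0.246
grasp_force: 35.0
```

```bash
python3 - <<'E'
from h import *
s=r.state(); im2=r.get_image("top"); sc=r.get_image("scene")
print(s['t'],s['ee_pos'],s['ft_force'])
a=cv2.resize(im2[140:230,295:385],(450,450),interpolation=cv2.INTER_CUBIC)
b=cv2.resize(sc[185:260,285:360],(350,350),interpolation=cv2.INTER_CUBIC); b=cv2.copyMakeBorder(b,0,100,0,0,0)
cv2.imwrite("pics/c6.png",np.hstack([a,b]))
E
```

```text
13.1 [ 0.54271903 -0.04424791  0.06131005] [-7.3885924  -3.68691377  1.35355354]
```

View pics/c6.png

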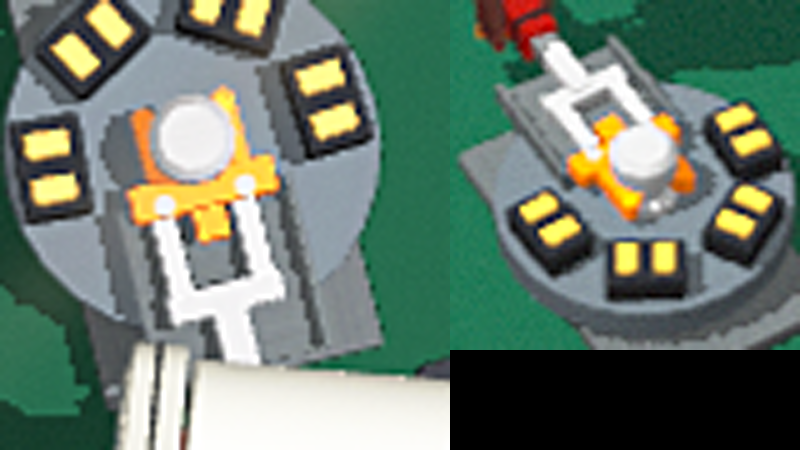

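The jaws now reach past the head on both sides, and the force rises without motion: hard stop. A slightly firmer push, then back off.

>>> jog_arm --series '[[[0.01, 0, 0], [0, 0, 0]], [[0.01, 0, 0], [0, 0, 0]], [[0, 0, 0], [0, 0, 0]]]'

```text
t: 13.5
ee_pos: [0.5429, -0.0438, 0.0607]
tool_rot: [[0.972, 0.234, -0.008], [0.234, -0.972, 0.0], [-0.008, -0.002, -1.0]]
ft_force: [-12.6, -5.2, 2.2]
grip_width: 0.251
grasp_force: 35.0
```

>>> jog_arm --series '[[[-0.04, 0, 0], [0, 0, 0]], [[-0.1, 0, 0], [0, 0, 0]], [[-0.2, 0, 0], [0, 0, 0]], [[-0.2, 0, 0], [0, 0, 0]], [[-0.2, 0, 0], [0, 0, 0]], [[0, 0, -0.3], [0, 0, 0]], [[0, 0, -0.3], [0, 0, 0]], [[0, 0, -0.12], [0, 0, 0]], [[0, 0, 0], [0, 0, 0]], [[0, 0, 0], [0, 0, 0]]]'

```text
t: 14.5
ee_pos: [0.4603, -0.0643, 0.148]
tool_rot: [[0.972, 0.235, 0.001], [0.235, -0.972, -0.0], [0.001, 0.0, -1.0]]
ft_force: [-0.7, 0.5, -2.3]
grip_width: 0.251
grasp_force: 35.0
```

>>> jog_arm --series '[[[-0.041, 0.309, 0], [0, 0, 0]], [[-0.041, 0.309, 0], [0, 0, 0]], [[-0.041, 0.309, 0], [0, 0, 0]], [[-0.041, 0.309, 0], [0, 0, 0]], [[-0.041, 0.309, 0], [0, 0, 0]], [[-0.041, 0.309, 0], [0, 0, 0]], [[0, 0, 0], [0, 0, 0.049]], [[0, 0, 0], [0, 0, 0.049]], [[0, 0, 0], [0, 0, 0.049]], [[0, 0, 0], [0, 0, 0]]]'

```text
t: 15.5
ee_pos: [0.483, -0.2871, 0.1461]
tool_rot: [[0.997, -0.072, -0.003], [-0.072, -0.997, 0.002], [-0.003, -0.001, -1.0]]
ft_force: [-0.1, 0.2, -2.5]
grip_width: 0.246
grasp_force: 35.0
```

>>> jog_arm --series '[[[0, 0, 0], [0, 0, 0]], [[0, 0, 0], [0, 0, 0]]]'

```text
t: 15.7
ee_pos: [0.4837, -0.2872, 0.1473]
tool_rot: [[0.998, -0.069, -0.001], [-0.069, -0.998, 0.001], [-0.001, -0.001, -1.0]]
ft_force: [0.5, -0.3, -2.2]
grip_width: 0.251
grasp_force: 35.0
```

```bash
python3 - <<'E'
from h import *
s=r.state(); im=r.get_image("wrist"); t=r.get_image("top"); w3=cv2.imread("pics/w3.png")
print(s['t'],s['ee_pos'],np.round(s['tool_rot'],4).tolist())
a=cv2.resize(t[140:215,295:370],(375,375),interpolation=cv2.INTER_CUBIC)
cv2.imwrite("pics/c7.png",np.hstack([a,cv2.resize(im[:240,240:400],(250,375))]))
for i in(w3,im):
  m=((i.min(2)>190)).astype(np.uint8)*255; m[240:]=0;m[:,:255]=0;m[:,:][:,390:]=0
  rows=[np.flatnonzero(m[y]) for y in(30,60,100,150)]
  print([(x.min(),x.max()) if len(x) else None for x in rows])
  h=cv2.morphologyEx(m,cv2.MORPH_OPEN,np.ones((3,70)));print('bar rows',np.flatnonzero(h.any(1))[[0,-1]] if h.any() else None)
E
```

```text
15.7 [ 0.4836997  -0.28720679  0.14734897] [[0.9976, -0.0689, -0.0009], [-0.0689, -0.9976, 0.0006], [-0.001, -0.0005, -1.0]]
[(np.int64(268), np.int64(377)), (np.int64(270), np.int64(376)), (np.int64(266), np.int64(379)), (np.int64(307), np.int64(337))]
bar rows [ 87 115]
[(np.int64(268), np.int64(378)), (np.int64(270), np.int64(377)), (np.int64(266), np.int64(380)), (np.int64(288), np.int64(360))]
bar rows [ 88 196]
```

View pics/c7.png

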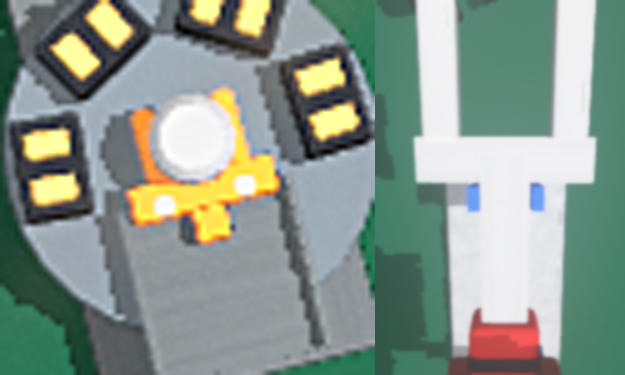

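The clip is fully on the spindle and the fork hasn't shifted in the grip. Lowering it to the rest.

>>> jog_arm --series '[[[0, 0.003, 0.3], [0, 0, 0]], [[0, 0, 0.25], [0, 0, 0]], [[0, 0, 0.15], [0, 0, 0]], [[0, 0, 0.05], [0, 0, 0]], [[0, 0, 0.03], [0, 0, 0]], [[0, 0, 0], [0, 0, 0]], [[0, 0, 0], [0, 0, 0]], [[0, 0, 0], [0, 0, 0]]]'

```text
t: 16.6
ee_pos: [0.4846, -0.2882, 0.0555]
tool_rot: [[0.997, -0.071, 0.002], [-0.071, -0.997, -0.001], [0.002, 0.001, -1.0]]
ft_force: [0.6, -0.9, -2.2]
grip_width: 0.25
grasp_force: 35.0
```

>>> jog_arm --series '[[[0, 0, 0.01], [0, 0, 0]], [[0, 0, 0], [0, 0, 0]], [[0, 0, 0], [0, 0, 0]]]'

```text
t: 16.9
ee_pos: [0.484, -0.2879, 0.0534]
tool_rot: [[0.997, -0.071, 0.0], [-0.071, -0.997, -0.0], [0.0, 0.0, -1.0]]
ft_force: [-0.9, -0.6, -2.2]
grip_width: 0.247
grasp_force: 35.0
```

>>> jog_arm --series '[[[0, 0, 0.007], [0, 0, 0]], [[0, 0, 0], [0, 0, 0]], [[0, 0, 0], [0, 0, 0]]]'

```text
t: 17.2
ee_pos: [0.4841, -0.2879, 0.0529]
tool_rot: [[0.997, -0.071, 0.0], [-0.071, -0.997, -0.0], [0.0, 0.0, -1.0]]
ft_force: [-0.1, 0.9, 5.0]
grip_width: 0.247
grasp_force: 35.0
```

>>> jog_arm --series '[[[0, 0, 0], [0, 0, 0]], [[0, 0, 0], [0, 0, 0]], [[0, 0, 0], [0, 0, 0]], [[0, 0, 0], [0, 0, 0]], [[0, 0, 0], [0, 0, 0]], [[0, 0, 0], [0, 0, 0]], [[0, 0, 0], [0, 0, 0]], [[0, 0, 0], [0, 0, 0]], [[0, 0, 0], [0, 0, 0]], [[0, 0, 0], [0, 0, 0]]]' --gripper 1

```text
t: 18.2
ee_pos: [0.484, -0.2879, 0.0524]
tool_rot: [[0.997, -0.071, 0.0], [-0.071, -0.997, -0.0], [0.0, 0.0, -1.0]]
ft_force: [-0.4, 0.9, -0.5]
grip_width: 0.994
grasp_force: 0.0
```

>>> jog_arm --series '[[[0, 0, -0.1], [0, 0, 0]], [[0, 0, -0.3], [0, 0, 0]], [[0, 0, -0.4], [0, 0, 0]], [[0, 0, -0.4], [0, 0, 0]], [[0, 0, -0.4], [0, 0, 0]], [[0, 0, 0], [0, 0, 0]], [[0, 0, 0], [0, 0, 0]], [[0, 0, 0], [0, 0, 0]]]'

```text
t: 19.0
ee_pos: [0.4832, -0.2874, 0.2437]
tool_rot: [[0.997, -0.071, -0.001], [-0.071, -0.997, 0.001], [-0.001, -0.001, -1.0]]
ft_force: [-0.5, 0.5, -0.3]
grip_width: 0.998
grasp_force: 0.0
```

```bash
python3 - <<'E'
from h import *
s=r.state(); im=r.get_image("wrist"); sc=r.get_image("scene"); t=r.get_image("top")
pose=(np.array(s['tool_rot']),np.array(s['ee_pos'])); print(s['t'],pose[1],s['grip_width'],s['ft_force'])
def red(im,n,ps):
  m=cv2.morphologyEx(mask(im,'red'),cv2.MORPH_CLOSE,np.ones((5,5)))
  for b in blobs(m,150):
    c,z,a=cv2.minAreaRect(b); P=ray(n,c,.062,ps)
    if abs(P[1]+.287)<.05: print(n,np.round(c,1),np.round(z,1),np.round(a,1),P[:2])
red(cv2.imread("pics/w2.png"),'wrist',(np.load("w2.npz")['R'],np.load("w2.npz")['p']));red(im,'wrist',pose)
red(cv2.imread("pics/scene0.png"),'scene',None);red(sc,'scene',None)
for n,i in(('scene0',sc),('top0',t)):
  d=cv2.absdiff(cv2.imread(f"pics/{n}.png"),i).max(2); m=(d>60).astype(np.uint8)*255
  print(n,[cv2.boundingRect(b) for b in blobs(m,25)])
E
```

```text
19.0 [ 0.48318898 -0.28738683  0.24372817] 0.9979072628219482 [-0.54024146  0.54256565 -0.33131867]
wrist [323.5 200. ] [17. 46.] 0.0 [ 0.45754385 -0.28679187]
wrist [322.5 201. ] [17. 46.] 0.0 [ 0.45744683 -0.28600007]
scene [206.2 189.3] [24.6  8.1] 81.5 [ 0.47803624 -0.28679441]
scene [206.5 190.8] [27.6  8.1] 82.4 [ 0.48436202 -0.2867493 ]
scene0 [(127, 0, 78, 89), (0, 0, 88, 107), (148, 81, 77, 72), (300, 196, 35, 37), (264, 12, 29, 32), (296, 0, 19, 32), (234, 0, 29, 41), (259, 0, 18, 20), (227, 0, 17, 34), (289, 12, 11, 23), (159, 105, 17, 10), (323, 168, 22, 12), (285, 36, 16, 15), (290, 181, 16, 13), (273, 38, 12, 9), (210, 125, 7, 22)]
top0 [(454, 235, 186, 165), (319, 158, 38, 56), (281, 251, 30, 20), (335, 245, 21, 22)]
```

```bash
python3 -c "
from bench import r
print(r.finish_job())"
```

```text
the job is handed in; nothing more can be done
None
```

I handed the job in at about 19 s: the clip snapped into the groove and was pushed to its hard stop, and the fork is back on its rest the same way round, with the gripper open and clear; no verdict came back.

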